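Refit the keyed lever handle and shut the sink's isolating valve

ROBOT

A 7-joint arm with a two-finger parallel gripper is mounted at the origin on the work surface. World frame = base frame: x ahead of the robot, y to its left, z up, the work surface at z = 0. Lengths are in m, angles in degrees, forces in N, time in s.
With the tool pointing down it reaches from about 0.425 to 0.95 m from the base axis. Payload 4.7 kg.
Tool frame: the origin (TCP) lies between the finger pads; the fingertips stand 25 mm ahead of it and the grasp point (between the pads) lies 6 mm ahead of it; z points along the fingers, x is the direction in which the jaws open and shut, and the axes are right-handed (so a half turn about z gives the same grasp; the last joint's range is limited). The gripper opens to 87 mm and grips with 3 to 60 N. Pads are 19 mm wide; open, the fingers measure 117 mm over their backs; the gripper's body (75 mm by 190 mm) begins 51 mm behind the grasp point.
Start: joints at [-75.109, 26.849, -2.785, 87.806, 1.381, 65.374, -4.715], TCP at [0.192, 0.647, 0.248] pointing down, gripper open.
Joint ranges: [-148.3, 148.3], [-19.14, 114.17], [-79.39, 73.82], [5.75, 140.21], [-59.74, 239.74], [12.07, 113.84], [-152.46, 152.46]. Speed limits (degrees/s): [147.25, 147.25, 180, 180, 180, 180, 180].

INTERFACE

Orientations are given as a 3x3 rotation matrix whose columns are the frame's x, y, z axes.
In Python, from cell import env, eyes gives the robot as it stands. The module is installed in compiled form; this text tells all that it offers.
- The arm moves only by the tool send_rows, never from a script. Its argument "motion" is a list of rows, each an object with "linear": the shift along the world's x, y, z in mm, a list of three; "twist": the turn, a rotation vector about the world's x, y, z in rad, a list of three. A call has exactly 8 rows; each row shifts and turns the commanded pose from where the row before left it; what a row does not reach is not made up. A row lasts 1/10 s, in which the tool goes at most 50 mm and 8.59 degrees, less where a joint would pass 70% of its speed; a pose out of reach is approached as far as the arm can. A call is refused whole if a number of a shift passes 50 or a number of a turn 0.15, either way. A call with a gripper value outside its range is refused whole. "hand" is the finger opening in mm, from 0 to 87, set as the call begins (left out, the last holds). The fingers move at their own pace and stop on an object; "squeeze" is the grip in N (left out, the last holds). Time passes only in rows, so rows that do not move let the fingers close, or fill a call up. It gives the time, the measured TCP pose, the force and the opening at its end, in the units of the state.
- env.state(): the state, without advancing time (a new reading comes with each control period).
- eyes.snapshot(name): name is "scene" or "top"; returns (picture, depth): 384x512x3 uint8, red, green, blue; 384x512 float32, m along the optical axis (not along the pixel's ray), 0 where there is no reading.
- eyes.calibration(name): a dict with "mtx" (3x3 intrinsics, pixels), "k1" (the pictures are not rectified: a ray, as slopes to the right and down, at radius r is drawn at 1 + k1 r^2 times it, then the intrinsics apply), "origin" and "orientation" of the camera in the world. Camera axes: x right, y up, looking along -z (the intrinsics and any distortion apply to the point x, -y, -z); pixel columns grow to the right and rows downward; lengths in m; the calibration is good to about 2 mm. A picture is of the moment at which its call begins. calibration takes no time and is no camera call.
- env.finish_job(): hands the job in, once; it reports no verdict.
The state is a dict: "time": time; "joint_pos": joint angles; "joint_vel": joint speeds; "effort": joint torques, N m; "position": TCP position; "eef_rot": TCP orientation; "contact_force": force on the tool from outside, world axes, zero at the start; "ft_torque": the same for the moment, N m; "opening": finger opening in m.
Only numpy, scipy, OpenCV 4.12 (cv2) and the standard library are available. Lean on these libraries where they do the work, as an engineer would, in place of code of your own. Each camera call takes 0.05 s, during which the arm holds its last target. There are 200 camera calls.

TASK

Fit the loose lever handle back on the bare spindle of the isolating valve: set it over the pilot pin, turn it with a light touch until its key tab drops into the spindle's keyway and the hub sits fully home on the spindle head. Then turn it clockwise to shut the valve, so that the lever ends square across the pipe, pointing away from the robot, and let go. Be gentle with the valve (never lean on it or ram it), do not drop the handle, and leave the other things on the cabinet floor where they are.

Things in the scene. Friction and masses are not known exactly. Their poses are not given: they have to be found in the camera images.
- handle_mid (a point): Centre of the hub of the loose metal lever handle, 0.10 to 0.18 kg. Hub: a block 44 (x) by 40 (y) by 22 mm (z) with a 14.4 mm upright through-hole in its middle; this point is the middle of the hole, 11 mm above the hub's underside. x points along the lever, z up. Grip the hub across its plain side faces, 40 mm apart along y.
- handle_tip (a point): Free end of the handle's lever, a flat bar 18 mm wide and 8 mm thick that leaves the hub's +x face near its top; 85 mm from the hole's axis, 5 mm above handle_mid. Axes as handle_mid.
- handle_tab (a point): Lower end of the handle's one key tab, which sticks 8 mm down out of the hub's underside on the lever's side: 8 mm wide, 9.5 to 16 mm from the hole's axis, so it points the same way as the lever. Axes as handle_mid.
- stand: Fixed open-topped grey plastic box, 48 (x) by 30 (y) by 34 mm high, on which the handle lies level at the start, its tab hanging into the box. The box is 5 mm narrower than the hub on each side, so fingertips can reach past the hub. Origin at the centre of its underside.
- valve_seat (a point): Centre of the flat top face of the valve's brass spindle head, 80 mm above the floor; the head is a disc 36 mm in diameter, 22 mm high. z up, y along the pipe. Its axes are fixed and do NOT turn with the spindle. With the tab on this face the hub lies 8 mm above it; with the tab in the keyway the hub lies on it (handle_mid 11 mm above this point).
- valve_pin (a point): Tip of the pilot pin that stands on the middle of the spindle head: 12 mm in diameter, 25 mm high above valve_seat, its top 5 mm tapered. The spindle has one keyway: a radial groove in the head 10 mm wide and 10 mm deep, from 8 mm off the axis to the rim, open above, seen from above while the handle is off. The tab has 0.06 rad of play in it either way.
- valve: The fixed valve; origin on the floor below valve_seat, same axes. The keyway's direction is NOT measured: it starts 0.45 to 1.1 rad counterclockwise (from above) of this +x. Shut = keyway and lever along this +x; a firm stop lies 0.03 rad further clockwise. The spindle turns with 0.12 N m friction; a light press, up to 6 N, does not drag it round. Rough handling is over 30 N.
- valve_pipe (a point): Point on the axis of the steel pipe, 28 mm thick, that the valve sits in; 32 mm above the floor. The pipe runs along y, its ends 100 mm either side. Around this point is the valve body, 44 mm wide; a 34 mm collar rises from it to 58 mm above the floor, where the spindle head begins.
- tub: bystander: white jar, 56 mm wide, 55 mm high
- nut: bystander: loose brass ring nut, 48 mm wide, 16 mm high
- gasket: bystander: rubber ring, 60 mm wide, 6 mm high
- wrench: bystander: steel wrench lying flat
- brush: bystander: brush lying flat
Not all that is in view belongs to the job. Of the things that look like the valve, the largest one is meant.

How it is judged:
By the outcome, as a careful person would: the job done as asked, in the order asked, and still so for the second after the job is handed in, with the robot touching nothing.
It also fails if it takes over 64 s, if anything falls off the work surface, if the arm or the gripper's body presses on something with over 40 N, if the wrist force passes 120 N, or if a joint passes its speed limit or range.

## Working session

There is one attempt and no reset: what is moved stays moved. The work goes in short steps, Python scripts to look and compute and a tool call to move; the robot and the scene stay as the last step left them, time stands still between calls to the robot, and variables do not carry over. Pictures are saved under pics/ and viewed, about 8 in all and at most 12, crops included, and the job is handed in when it is done.

Besides the shell and the picture viewer there is one more tool, called after "Emit:" as name([rows], argument=value, ...), one row to a line, values as JSON. send_rows: Moves the arm, as the interface text tells. Its arguments: {"type":"object","properties":{"motion":{"type":"array"},"hand":{"type":"number"},"squeeze":{"type":"number"}},"required":["motion"]}

```bash
mkdir -p pics; cat > h.py <<'E'
import numpy as np,cv2,pickle
from cell import env,eyes
def snap(n):
    p,d=eyes.snapshot(n); np.savez(f'last_{n}.npz',p=p,d=d); return p,d
def world(n,u,v,d=None,z=None):
    """pixel -> world by depth or plane z"""
    c=eyes.calibration(n);K=np.array(c['mtx'],float)
    k=float(c['k1']); xy=cv2.undistortPoints(np.array([[[u,v]]],float),K,np.array([k,0,0,0.]))[0,0]
    R=np.array(c['orientation']);o=np.array(c['origin'])
    r=R@np.array([xy[0],-xy[1],-1.])
    return o+r*(d if d is not None else (z-o[2])/r[2])
def pix(n,P):
    c=eyes.calibration(n);K=np.array(c['mtx'],float)
    q=np.array(c['orientation']).T@(np.array(P)-np.array(c['origin']))
    s=np.array([q[0],-q[1]])/-q[2]; s=s*(1+float(c['k1'])*(s@s))
    return K[:2,:2]@s+K[:2,2]
E
python3 - <<'E'
from h import *
for n in('top','scene'):
    p,d=snap(n); cv2.imwrite(f'pics/{n}0.png',p[:,:,::-1]); c=eyes.calibration(n); print(n,c)
s=env.state();print(s)
E
```

```text
top {'mtx': array([[449.27917182,   0.        , 252.42286842],
       [  0.        , 449.27917182, 194.48631379],
       [  0.        ,   0.        ,   1.        ]]), 'k1': 0.010817348565634615, 'origin': array([ 0.43874205, -0.01727226,  1.20892127]), 'orientation': array([[ 0.02135658,  0.99611312, -0.08545496],
       [-0.99977141,  0.02119205, -0.00283204],
       [-0.00101007,  0.08549591,  0.99633801]])}
scene {'mtx': array([[371.09841085,   0.        , 256.50908932],
       [  0.        , 371.09841085, 188.33312292],
       [  0.        ,   0.        ,   1.        ]]), 'k1': -0.1024389848317628, 'origin': array([1.14095208, 0.00403524, 0.63938429]), 'orientation': array([[ 0.00554092, -0.68567294,  0.72788867],
       [ 0.99995758, -0.00155672, -0.00907843],
       [ 0.00735796,  0.72790809,  0.68563523]])}
{'time': 0.1, 'joint_pos': array([-75.11121379,  26.89170152,  -2.78440897,  87.86643644,
         1.37946084,  65.37486716,  -4.71413878]), 'joint_vel': array([ 0.05670771, -0.24722843,  0.02298164, -0.06710745, -0.03612452,
        0.12710954, -0.03468319]), 'effort': array([ 5.14732401e-04, -5.09169459e+01, -8.10176739e-02, -2.36828595e+01,
       -6.13533310e-02,  3.44652298e-02,  7.78368644e-05]), 'position': array([0.19205284, 0.64658895, 0.24661918]), 'eef_rot': array([[ 2.84720208e-01,  9.58610553e-01, -4.58323099e-04],
       [ 9.58609090e-01, -2.84720574e-01, -1.67544977e-03],
       [-1.73659785e-03,  3.76817173e-05, -9.99998491e-01]]), 'contact_force': array([ 0.19798436, -0.51154   , -0.46337202]), 'ft_torque': array([ 0.01776415, -0.00084996, -0.01047656]), 'opening': 0.08676666117977212}
```

View pics/top0.png

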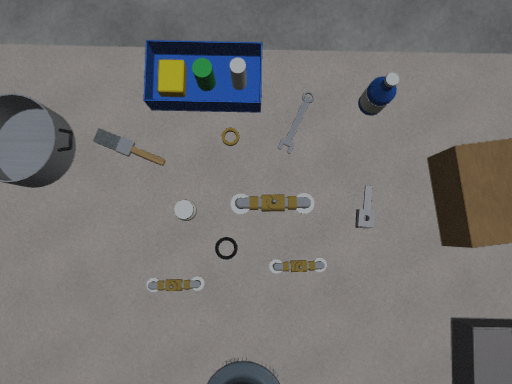

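View pics/scene0.png

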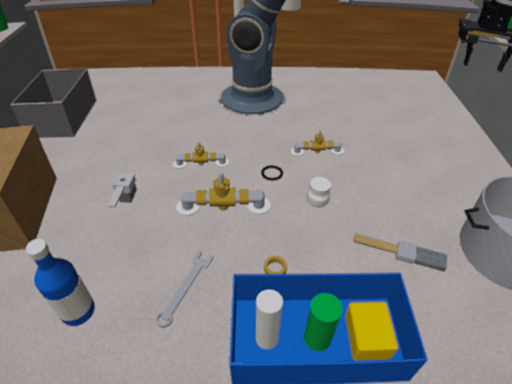

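The top view shows three valves: (273,202), (298,266) and (175,285). The first spans about 66 px against about 45 px for the others, so it is the largest and the one meant. The handle on its stand is at (367,217), with the lever pointing up in the image (+x). I'll confirm both in one enlarged crop.

```bash
python3 - <<'E'
from h import *
p=np.load('last_top.npz')['p'];d=np.load('last_top.npz')['d']
a=cv2.resize(p[178:228,248:298],None,fx=8,fy=8,interpolation=cv2.INTER_CUBIC)
b=cv2.resize(p[182:232,342:392],None,fx=8,fy=8,interpolation=cv2.INTER_CUBIC)
cv2.imwrite('pics/crop1.png',np.hstack([a,b])[:,:,::-1])
for u,v in((273,202),(240,203),(304,203),(367,216),(360,217),(368,190),(367,205),(300,160)):
    print(u,v,world('top',u,v,d=d[v,u]).round(4))
E
```

```text
273 202 [ 0.5159 -0.0652  0.1056]
240 203 [0.5156 0.0177 0.0473]
304 203 [ 0.5191 -0.148   0.0478]
367 216 [ 0.489  -0.3112  0.0463]
360 217 [ 0.4856 -0.2906  0.0567]
368 190 [ 0.5556 -0.3114  0.0558]
367 205 [ 0.5172 -0.3104  0.0494]
300 160 [ 0.6396 -0.1413 -0.0024]
```

View pics/crop1.png

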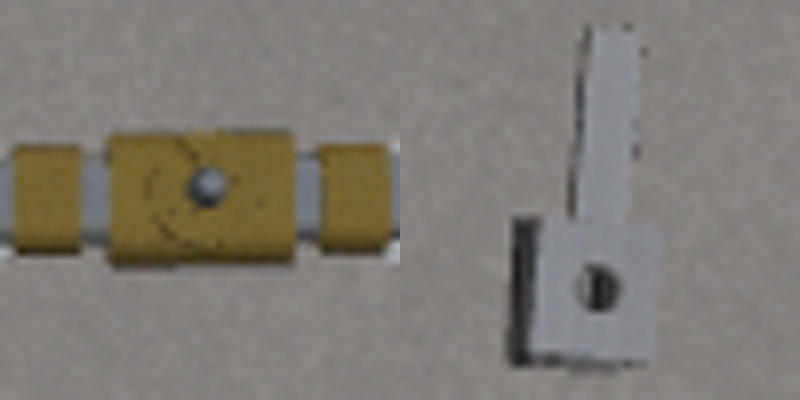

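Crop: the pilot pin is at about (274,201.3), with a dark groove line going up-left from it, i.e. counterclockwise of +x. The hub hole is at about (367,218), the tip at about (368.5,186). Next I'll measure both in world coordinates.

```bash
python3 - <<'E'
from h import *
z=np.load('last_top.npz');p=z['p'];d=z['d']
hsv=cv2.cvtColor(p,cv2.COLOR_RGB2HSV)
W=np.full(d.shape+(3,),np.nan)
for v in range(170,240):
  for u in range(225,400): 
    if d[v,u]>0: W[v,u]=world('top',u,v,d=d[v,u])
Z=W[...,2]
# handle top by depth+brightness
g=cv2.cvtColor(p,cv2.COLOR_RGB2GRAY)
m=np.zeros(d.shape,bool); m[180:235,345:395]=True; m&=(Z>.045)&(g>105)
vs,us=np.nonzero(m); P=np.array([world('top',u,v,z=.056)[:2] for u,v in zip(us,vs)])
hub=P[P[:,0]<.508]; lev=P[P[:,0]>.515]
r=cv2.minAreaRect(hub.astype(np.float32)*1000); print('hub rect',r,len(hub),'hubZ',np.nanmedian(Z[m]))
print('lev',np.polyfit(lev[:,0],lev[:,1],1),lev.max(0),lev.min(0))
# hole: dark pixels near 367,218
sub=g[211:226,360:375].astype(float); w=np.clip(125-sub,0,None); 
w=w*(np.hypot(*np.mgrid[-7:8,-7:8])<4.2)
yy,xx=np.mgrid[211:226,360:375]; u,v=(w*xx).sum()/w.sum(),(w*yy).sum()/w.sum(); print('hole px',u,v,world('top',u,v,z=.054))
tip=world('top',368.3,185.6,z=.054);print('tip',tip)
# valve: pin blob (low saturation on brass)
s=hsv[...,1].astype(float); box=(slice(194,209),slice(266,282))
w=np.clip(90-s[box],0,None); yy,xx=np.mgrid[box]; w=w*(np.hypot(xx-274,yy-201.4)<5)
u,v=(w*xx).sum()/w.sum(),(w*yy).sum()/w.sum(); print('pin px',u,v,world('top',u,v,z=.103))
# pipe axis : brass mask
b=(hsv[...,1]>100)&(hsv[...,0]>12)&(hsv[...,0]<32); bb=np.zeros_like(b);bb[185:220,245:305]=b[185:220,245:305]
vs,us=np.nonzero(bb&((us:=np.arange(512))[None]*0==0)); 
print('brass px',us.min(),us.max(),vs.min(),vs.max())
w=world
L=[];
for u in list(range(240,258))+list(range(288,306)):
    c=Z[190:215,u]; k=np.nonzero(c>.025)[0]
    if len(k): vm=190+k.mean(); L.append(world('top',u,vm,z=.04)[:2])
L=np.array(L); f=np.polyfit(L[:,1],L[:,0],1); print('pipe x=',f,'ang',np.degrees(np.arctan(f[0])), 'ends',L[:,1].min(),L[:,1].max())
print('zmap');print((Z[196:210,264:284]*1000).round())
zt=np.load('last_scene.npz')
E
```

```text
Traceback (most recent call last):
  File "h.py", line 7, in world
    c=eyes.calibration(n);K=np.array(c['mtx'],float)
ValueError: time passes only in moves, steps and waits
```

```bash
python3 - <<'E'
s=open('h.py').read()
s=s.replace("def snap","CAL={n:eyes.calibration(n) for n in('top','scene')}\ndef snap").replace("c=eyes.calibration(n);","c=CAL[n];")
open('h.py','w').write(s)
E
cat > m.py <<'E'
from h import *
z=np.load('last_top.npz');p=z['p'];d=z['d']
hsv=cv2.cvtColor(p,cv2.COLOR_RGB2HSV); g=cv2.cvtColor(p,cv2.COLOR_RGB2GRAY)
W=np.full(d.shape+(3,),np.nan)
for v in range(170,240):
  for u in range(225,400):
    if d[v,u]>0: W[v,u]=world('top',u,v,d=d[v,u])
Z=W[...,2]
m=np.zeros(d.shape,bool); m[180:235,345:395]=True; m&=(Z>.045)&(g>105)
vs,us=np.nonzero(m); P=np.array([world('top',u,v,z=.056)[:2] for u,v in zip(us,vs)])
hub=P[P[:,0]<.508]; lev=P[P[:,0]>.515]
print('hub rect',cv2.minAreaRect(hub.astype(np.float32)*1000),len(hub),'Z',np.nanmedian(Z[m]))
print('lev',np.polyfit(lev[:,0],lev[:,1],1),lev.max(0),lev.min(0))
def cen(w,box,c,r):
    yy,xx=np.mgrid[box]; w=w*(np.hypot(xx-c[0],yy-c[1])<r); return (w*xx).sum()/w.sum(),(w*yy).sum()/w.sum()
box=(slice(211,226),slice(360,375)); u,v=cen(np.clip(125-g[box].astype(float),0,None),box,(367,217.8),4.2)
print('hole',u,v,world('top',u,v,z=.054)); print('tip',world('top',368.3,185.6,z=.054))
box=(slice(194,209),slice(266,282)); u,v=cen(np.clip(90-hsv[...,1][box].astype(float),0,None),box,(273.5,201),5)
print('pin',u,v,world('top',u,v,z=.103), 'seat px',pix('top',np.append(world('top',u,v,z=.103)[:2],.08)))
L=[]
for u in list(range(248,258))+list(range(288,298)):
    k=np.nonzero(Z[190:215,u]>.025)[0]
    if len(k): L.append(world('top',u,190+k.mean(),z=.04)[:2])
L=np.array(L); f=np.polyfit(L[:,1],L[:,0],1); print('pipe',f,'ang deg',np.degrees(np.arctan(f[0])),L[:,1].min(),L[:,1].max())
print((Z[194:211,262:286]*1000).round().astype(int))
E
python3 m.py
```

```text
hub rect ((484.36846923828125, -306.7244567871094), (39.36252975463867, 45.45368194580078), 85.66634368896484) 244 Z 0.055485067715687064
lev [-0.0806508  -0.26689516] [ 0.56839258 -0.30104548] [ 0.51662881 -0.31904585]
hole 366.60321715817696 217.71983914209116 [ 0.48420466 -0.30820459  0.054     ]
tip [ 0.56718477 -0.3126131   0.054     ]
pin 273.5756843800322 200.91545893719805 [ 0.51878817 -0.06664903  0.103     ] seat px [273.15649605 201.56606765]
pipe [-0.02073473  0.51794045] ang deg -1.1878422498073098 -0.13055785095849184 -0.002868136255301204
[[                   1                   -1                   -1
                     1                   -6                   -1
                     1                    7                   -1
                     3                   78                   80
                    -1                    2                   78
                    -1                   -3                   -1
                     2                   -3                   -1
                     0                   -1                   -3]
 [                 
[... 7730 characters left out ...]
                    43                   48                    3]
 [                  40                   42                   45
                    42                   41                   39
                    43                   40                   44
                    36                   40                   40
                    38                   45                   45
                    40                   38                   41
                    41                   39                   38
                    38                   39                    0]]m.py:25: RuntimeWarning: invalid value encountered in cast
  print((Z[194:211,262:286]*1000).round().astype(int))
```

```bash
python3 - <<'E'
from h import *
z=np.load('last_top.npz');d=z['d']
for u,v in((436,165),(445,220),(455,160),(480,190),(375,105),(391,79)): print(u,v,world('top',u,v,d=d[v,u]).round(3))
Q=[]
for v in range(194,209):
  for u in range(265,282):
    P=world('top',u,v,d=d[v,u])
    if .066<P[2]<.0755 and u<273 and v<201: Q.append(P)
Q=np.array(Q); c=Q.mean(0); print(len(Q),c)
D=np.array([world('top',u,v,d=d[v,u]) for v in range(194,209) for u in range(265,283)]); D=D[(D[:,2]>.066)&(D[:,2]<.09)]
(cx,cy),r=cv2.minEnclosingCircle((D[:,:2]*1000).astype(np.float32)); print('disc',cx,cy,r,D.mean(0))
for o in ((.5188,-.0666),(cx/1000,cy/1000)): print(np.arctan2(c[1]-o[1],c[0]-o[0]))
E
```

```text
436 165 [ 0.624 -0.487  0.056]
445 220 [ 0.483 -0.51   0.049]
455 160 [ 0.62  -0.488  0.163]
480 190 [ 0.55  -0.541  0.169]
375 105 [ 0.768 -0.319  0.096]
391 79 [ 0.799 -0.328  0.199]
15 [ 0.52883863 -0.05835495  0.07094523]
disc 520.4854125976562 -66.53755950927734 19.118619918823242 [ 0.51941762 -0.06699688  0.07892744]
0.6876140385144824
0.7750814331295713
```

Emit:
send_rows([
  {"linear":[12.2,-39.75,0],"twist":[0,0,-0.122]},
  {"linear":[12.2,-39.75,0],"twist":[0,0,-0.122]},
  {"linear":[12.2,-39.75,0],"twist":[0,0,-0.122]},
  {"linear":[12.2,-39.75,0],"twist":[0,0,-0.122]},
  {"linear":[12.2,-39.75,0],"twist":[0,0,-0.122]},
  {"linear":[12.2,-39.75,0],"twist":[0,0,-0.122]},
  {"linear":[12.2,-39.75,0],"twist":[0,0,-0.122]},
  {"linear":[12.2,-39.75,0],"twist":[0,0,-0.122]},
], hand=87)

```text
time: 0.9
position: [0.2899, 0.3272, 0.2473]
eef_rot: [[0.955, 0.297, -0.0], [0.297, -0.955, -0.0], [-0.0, 0.0, -1.0]]
contact_force: [0.8, 0.0, -0.0]
opening: 0.087
```

Emit:
send_rows([
  {"linear":[12.2,-39.75,0],"twist":[0,0,-0.122]},
  {"linear":[12.2,-39.75,0],"twist":[0,0,-0.122]},
  {"linear":[12.2,-39.75,0],"twist":[0,0,-0.122]},
  {"linear":[12.2,-39.75,0],"twist":[0,0,-0.122]},
  {"linear":[12.2,-39.75,0],"twist":[0,0,-0.122]},
  {"linear":[12.2,-39.75,0],"twist":[0,0,-0.122]},
  {"linear":[12.2,-39.75,0],"twist":[0,0,-0.122]},
  {"linear":[12.2,-39.75,0],"twist":[0,0,-0.122]},
])

```text
time: 1.7
position: [0.3873, 0.0094, 0.2476]
eef_rot: [[0.781, -0.625, 0.0], [-0.625, -0.781, 0.001], [-0.0, -0.001, -1.0]]
contact_force: [1.6, -0.1, -0.6]
opening: 0.087
```

Emit:
send_rows([
  {"linear":[12.2,-39.75,-12],"twist":[0,0,-0.122]},
  {"linear":[12.2,-39.75,-12],"twist":[0,0,-0.122]},
  {"linear":[12.2,-39.75,-12],"twist":[0,0,-0.122]},
  {"linear":[12.2,-39.75,-12],"twist":[0,0,-0.122]},
  {"linear":[12.2,-39.75,-12],"twist":[0,0,-0.122]},
  {"linear":[12.2,-39.75,-12],"twist":[0,0,-0.122]},
  {"linear":[12.2,-39.75,-12],"twist":[0,0,-0.122]},
  {"linear":[12.2,-39.75,-12],"twist":[0,0,-0.122]},
])

```text
time: 2.5
position: [0.4853, -0.3082, 0.1505]
eef_rot: [[-0.08, -0.997, -0.001], [-0.997, 0.08, 0.0], [-0.0, 0.001, -1.0]]
contact_force: [0.7, -0.4, 0.4]
opening: 0.0872
```

```bash
python3 - <<'E'
from h import *
s=env.state();print(s['position'],s['eef_rot'].round(3),s['joint_pos'],s['contact_force'])
p,d=snap('scene')
u,v=pix('scene',(.53,-.307,.06)); print(u,v)
u,v=int(u),int(v)
c=p[max(v-70,0):v+50,max(u-80,0):u+80]; cv2.imwrite('pics/s1.png',cv2.resize(c,None,fx=5,fy=5,interpolation=cv2.INTER_CUBIC)[:,:,::-1]); print(max(v-70,0),max(u-80,0))
E
```

```text
[ 0.48529607 -0.30821341  0.15045511] [[-0.08  -0.997 -0.001]
 [-0.997  0.08   0.   ]
 [-0.     0.001 -1.   ]] [ -7.18415674  30.39965117  48.53036055 109.4073441  -28.34398811
  52.98755405 -39.43595572] [ 0.71368019 -0.41891924  0.43528455]
117.66150255288812 189.35311909316022
119 37
```

View pics/s1.png

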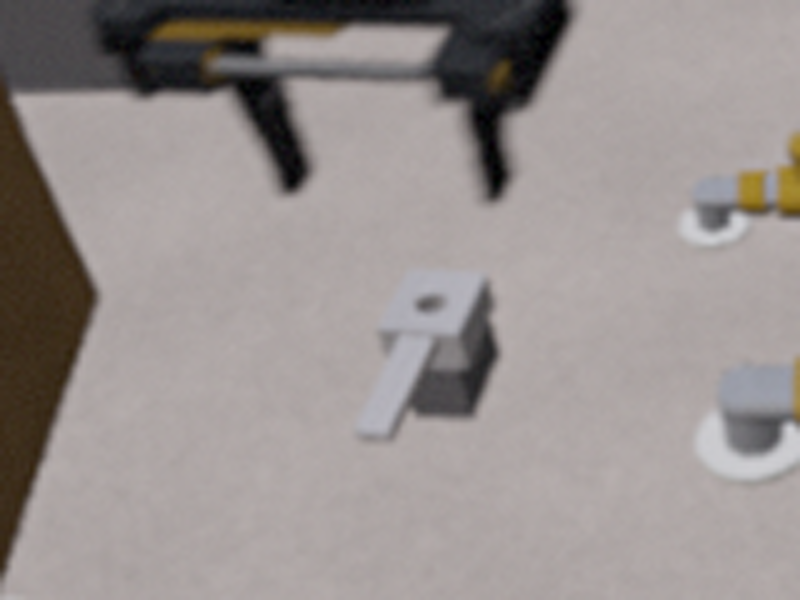

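The fingers straddle the hub. The hole is at about (123,179.4) in the full scene image and the lever tip at about (112,205.5). I'll cross-check both against the top view.

```bash
python3 - <<'E'
from h import *
print('hole',world('scene',122.6,179.1,z=.056),'tip',world('scene',112,205.6,z=.052))
p=np.load('last_scene.npz')['p']
print(pix('scene',(.519,-.0666,.105)))
hsv=cv2.cvtColor(p,cv2.COLOR_RGB2HSV)
u,v=pix('scene',(.519,-.0666,.105)).astype(int)
print(hsv[v-8:v+12,u-8:u+9,1])
E
```

```text
hole [ 0.49030026 -0.30668348  0.056     ] tip [ 0.57414485 -0.31012792  0.052     ]
[221.1790447  171.31218899]
[[ 13  13   4   5   5   4   4   6   7   8   7   7   6   5   4   4   9]
 [ 12  13  10   1   3   6   5   5   4   6   5   5   5   4   3   4  12]
 [ 13  15  14   7   3   3   4   4   4   4   4   3   4   3   8  14  12]
 [ 13  13  13  14  12   9   4   1   1   1   3   3   8  13  12  15  13]
 [ 13  13  13  12  13  14  12  12   9  11  12  13  14  15  10  10  13]
 [ 15  15  13  12  12  13  11  14  16  13  13  15  13  13  13  13  13]
 [ 12  15  13  15  15  13  13  13  13  15  15  13  15  13  12  13  12]
 [ 13  12  15  12  10  15  12  13  15  15  10  12  10  13  12  13  13]
 [ 15  13  13  13  12  12  13  13  13  15  13  13  12  12  15  13  12]
 [ 13  13  13  13  13  15  10   8   9  12  13  13  12  13  12  13  14]
 [ 13  13  12  12  13  12   8  12  11  10  12  12  14  12  13  15  13]
 [ 12  12  12  15  12  10  13  20  20   8  16  12  14  12  13  12  13]
 [ 13  13  13  12  10   7  13  16  16  11  10   9  12  10  12  13  14]
 [ 13  13  10  12  13  10   9  13  12  11  15  31  25  18  12  10  12]
 [ 12  12  12  20  28  32   4  12   9  12  56 107  87  48  23  12  12]
 [ 12  15  25  62 100  77  10  10  13  12  48 158 170 125  65  30  16]
 [ 15  41  86 137 172 107  11  14   9  20  45 157 190 175 139  89  38]
 [ 27  92 161 185 180 106  13  16  13  21  46 156 180 180 186 161  74]
 [ 62 147 185 184 175 115  15  16  18  28  45 153 181 180 183 180  96]
 [ 81 166 182 180 181 138  35   6  11   5  59 157 183 180 187 192 102]]
```

Emit:
send_rows([
  {"linear":[2,0.5,-17],"twist":[0,0,0]},
  {"linear":[0,0,-17],"twist":[0,0,0]},
  {"linear":[0,0,-17],"twist":[0,0,0]},
  {"linear":[0,0,-17],"twist":[0,0,0]},
  {"linear":[0,0,-17],"twist":[0,0,0]},
  {"linear":[0,0,-13],"twist":[0,0,0]},
  {"linear":[0,0,0],"twist":[0,0,0]},
  {"linear":[0,0,0],"twist":[0,0,0]},
])

```text
time: 3.35
position: [0.487, -0.3066, 0.0536]
eef_rot: [[-0.075, -0.997, 0.0], [-0.997, 0.075, -0.0], [0.0, -0.0, -1.0]]
contact_force: [0.5, -0.6, 0.4]
opening: 0.0871
```

Emit:
send_rows([
  {"linear":[0,0,0],"twist":[0,0,0]},
  {"linear":[0,0,0],"twist":[0,0,0]},
  {"linear":[0,0,0],"twist":[0,0,0]},
  {"linear":[0,0,0],"twist":[0,0,0]},
  {"linear":[0,0,0],"twist":[0,0,0]},
  {"linear":[0,0,0],"twist":[0,0,0]},
  {"linear":[0,0,0],"twist":[0,0,0]},
  {"linear":[0,0,0],"twist":[0,0,0]},
], hand=30, squeeze=30)

```text
time: 4.15
position: [0.487, -0.3064, 0.0536]
eef_rot: [[-0.075, -0.997, 0.0], [-0.997, 0.075, -0.0], [0.0, -0.0, -1.0]]
contact_force: [-0.5, 0.1, -1.3]
opening: 0.0395
```

Emit:
send_rows([
  {"linear":[0,0,10],"twist":[0,0,0]},
  {"linear":[0,0,20],"twist":[0,0,0]},
  {"linear":[0,0,25],"twist":[0,0,0]},
  {"linear":[0,0,25],"twist":[0,0,0]},
  {"linear":[0,10,20],"twist":[0,0,0.07]},
  {"linear":[2,20,0],"twist":[0,0,0.095]},
  {"linear":[4,25,0],"twist":[0,0,0.095]},
  {"linear":[4,25,0],"twist":[0,0,0.095]},
])

```text
time: 4.95
position: [0.4968, -0.2258, 0.1542]
eef_rot: [[0.279, -0.96, 0.001], [-0.96, -0.279, -0.0], [0.0, -0.001, -1.0]]
contact_force: [0.2, -0.1, -2.0]
opening: 0.0397
```

Emit:
send_rows([
  {"linear":[4,27,0],"twist":[0,0,0.095]},
  {"linear":[4,27,0],"twist":[0,0,0.095]},
  {"linear":[4,27,0],"twist":[0,0,0.095]},
  {"linear":[4,27,0],"twist":[0,0,0.095]},
  {"linear":[4,26,0],"twist":[0,0,0.095]},
  {"linear":[4,26,0],"twist":[0,0,0.095]},
  {"linear":[0,0,0],"twist":[0,0,0]},
  {"linear":[0,0,0],"twist":[0,0,0]},
])

```text
time: 5.75
position: [0.521, -0.066, 0.1537]
eef_rot: [[0.752, -0.659, 0.0], [-0.659, -0.752, -0.0], [0.0, 0.0, -1.0]]
contact_force: [-0.5, -0.4, -2.2]
opening: 0.0396
```

```bash
python3 - <<'E'
from h import *
s=env.state();print(s['position'],s['eef_rot'].round(3),s['joint_pos'].round(1),s['contact_force'],s['ft_torque'])
p,d=snap('scene');t,_=snap('top')
a=cv2.resize(p[130:220,170:270],None,fx=4,fy=4,interpolation=cv2.INTER_CUBIC)
b=cv2.resize(t[155:230,225:325],None,fx=4,fy=4,interpolation=cv2.INTER_CUBIC)
b=cv2.copyMakeBorder(b,0,60,0,0,cv2.BORDER_CONSTANT)
cv2.imwrite('pics/c2.png',np.hstack([a,b])[:,:,::-1])
E
```

```text
[ 0.52103131 -0.06596048  0.15373812] [[ 0.752 -0.659  0.   ]
 [-0.659 -0.752 -0.   ]
 [ 0.     0.    -1.   ]] [-25.6  21.7  35.6 115.3 -16.8  48.  -21.8] [-0.49798086 -0.36660105 -2.22941465] [-0.12489453  0.1284919  -0.01143943]
```

View pics/c2.png

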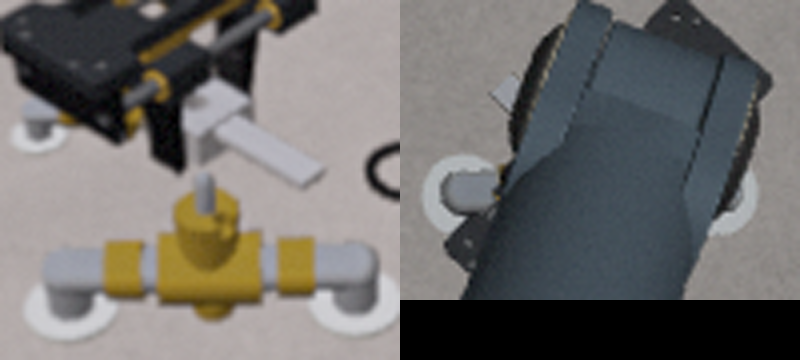

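The scene view shows the gripped hub above the bare pin, tilted-free. The pin tip is near (221,173.5), the hole near (221,154) and the keyway opens on the right-front of the head. One larger crop is needed for the pin–hole offset and the keyway direction.

```bash
python3 - <<'E'
from h import *
p=np.load('last_scene.npz')['p']
a=cv2.resize(p[142:204,205:265],None,fx=9,fy=9,interpolation=cv2.INTER_LANCZOS4)
a=cv2.convertScaleAbs(a,alpha=1.3)
cv2.imwrite('pics/c3.png',a[:,:,::-1])
c=np.array([.5195,-.0666,.08])
print('pin',pix('scene',c+[0,0,.025]),'seat',pix('scene',c))
for t in (.4,.6,.8,1.0,1.2): print(t,pix('scene',c+.018*np.array([np.cos(t),np.sin(t),0])), ((pix('scene',c+.018*np.array([np.cos(t),np.sin(t),0]))-[205,142]+.5)*9).round())
E
```

```text
pin [221.16447768 171.45990264] seat [221.80149567 179.88056462]
0.4 [224.48767995 184.8811326 ] [180. 390.]
0.6 [225.9496146  184.35711543] [193. 386.]
0.8 [227.23927017 183.6544779 ] [205. 379.]
1.0 [228.304531   182.80322412] [214. 372.]
1.2 [229.10344148 181.83924327] [221. 363.]
```

View pics/c3.png

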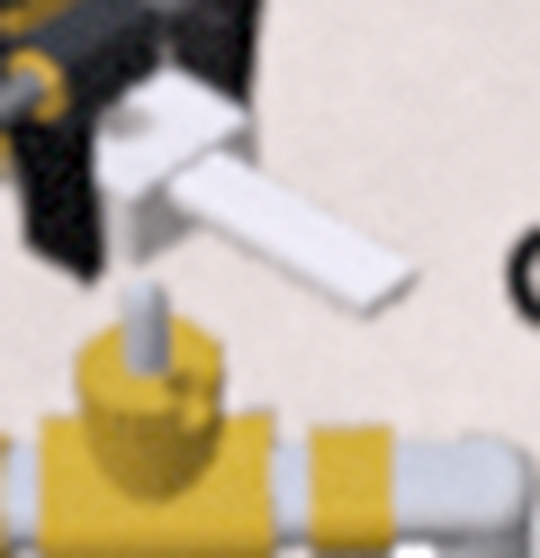

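```bash
python3 - <<'E'
from h import *
y=.851;R=np.array([[np.cos(y),-np.sin(y)],[np.sin(y),np.cos(y)]])
cr=lambda a,b:(a/9-.5+205,b/9-.5+142)
pin=world('scene',*cr(146,284),z=.105);print('pin',pin)
for n,c,l,z in(('tip',(391,291),(85,0),.154),('+x+y',(248,118),(22,20),.156),('-x+y',(175,68),(-22,20),.156),('+x-y',(112,198),(22,-20),.156),('hole',(127,121),(0,0),.156)):
    w=world('scene',*cr(*c),z=z)[:2]; print(n,((w-R@np.array(l)/1000-pin[:2])*1000).round(1))
# top-frame tip
t=np.load('last_top.npz')['p']; u,v=225+105/4-.5,155+92/4-.5
E
```

```text
pin [ 0.52487373 -0.06722653  0.105     ]
tip [ 2.7 -3. ]
+x+y [ 0.1 -2.9]
-x+y [ 9.9 11.9]
+x-y [-0.6 -6.2]
hole [ 0.7 -1.4]
```

Emit:
send_rows([
  {"linear":[-0.5,1.8,-5],"twist":[0,0,0]},
  {"linear":[0,0,-7],"twist":[0,0,0]},
  {"linear":[0,0,-7],"twist":[0,0,0]},
  {"linear":[0,0,-5],"twist":[0,0,0]},
  {"linear":[0,0,-2],"twist":[0,0,0]},
  {"linear":[0,0,-1],"twist":[0,0,0]},
  {"linear":[0,0,0],"twist":[0,0,0]},
  {"linear":[0,0,0],"twist":[0,0,0]},
])

```text
time: 6.65
position: [0.5207, -0.0647, 0.1268]
eef_rot: [[0.751, -0.66, 0.001], [-0.66, -0.751, -0.0], [0.0, -0.0, -1.0]]
contact_force: [0.6, -0.5, -2.5]
opening: 0.0399
```

Emit:
send_rows([
  {"linear":[0,0,-1],"twist":[0,0,0]},
  {"linear":[0,0,-1],"twist":[0,0,0]},
  {"linear":[0,0,-1],"twist":[0,0,0]},
  {"linear":[0,0,-0.5],"twist":[0,0,0]},
  {"linear":[0,0,-0.5],"twist":[0,0,0]},
  {"linear":[0,0,-0.5],"twist":[0,0,0]},
  {"linear":[0,0,0],"twist":[0,0,0]},
  {"linear":[0,0,0],"twist":[0,0,0]},
])

```text
time: 7.45
position: [0.5205, -0.0647, 0.1221]
eef_rot: [[0.751, -0.66, 0.0], [-0.66, -0.751, -0.0], [0.0, -0.0, -1.0]]
contact_force: [0.3, 0.2, -1.5]
opening: 0.0396
```

Emit:
send_rows([
  {"linear":[0,0,-0.5],"twist":[0,0,0]},
  {"linear":[0,0,-0.5],"twist":[0,0,0]},
  {"linear":[0,0,-0.5],"twist":[0,0,0]},
  {"linear":[0,0,-0.5],"twist":[0,0,0]},
  {"linear":[0,0,-0.5],"twist":[0,0,0]},
  {"linear":[0,0,-0.5],"twist":[0,0,0]},
  {"linear":[0,0,0],"twist":[0,0,0]},
  {"linear":[0,0,0],"twist":[0,0,0]},
])

```text
time: 8.25
position: [0.5207, -0.0646, 0.1191]
eef_rot: [[0.751, -0.66, 0.0], [-0.66, -0.751, -0.0], [0.0, -0.0, -1.0]]
contact_force: [0.8, -0.1, -0.9]
opening: 0.04
```

Emit:
send_rows([
  {"linear":[0,0,-0.5],"twist":[0,0,0]},
  {"linear":[0,0,-0.5],"twist":[0,0,0]},
  {"linear":[0,0,-0.5],"twist":[0,0,0]},
  {"linear":[0,0,-0.5],"twist":[0,0,0]},
  {"linear":[0,0,-0.5],"twist":[0,0,0]},
  {"linear":[0,0,-0.5],"twist":[0,0,0]},
  {"linear":[0,0,0],"twist":[0,0,0]},
  {"linear":[0,0,0],"twist":[0,0,0]},
])

```text
time: 9.05
position: [0.5208, -0.0646, 0.1161]
eef_rot: [[0.751, -0.66, 0.001], [-0.66, -0.751, -0.0], [0.001, -0.0, -1.0]]
contact_force: [1.6, 0.3, -1.1]
opening: 0.0394
```

```bash
python3 - <<'E'
from h import *
s=env.state();print(s['position'],s['contact_force'],s['ft_torque'])
p,d=snap('scene')
a=cv2.resize(p[142:204,205:265],None,fx=9,fy=9,interpolation=cv2.INTER_LANCZOS4)
cv2.imwrite('pics/c4.png',cv2.convertScaleAbs(a,alpha=1.3)[:,:,::-1])
E
```

```text
[ 0.52075293 -0.06458562  0.11611629] [ 1.63031719  0.31423953 -1.114465  ] [-0.07561297 -0.29594709 -0.0161178 ]
```

View pics/c4.png

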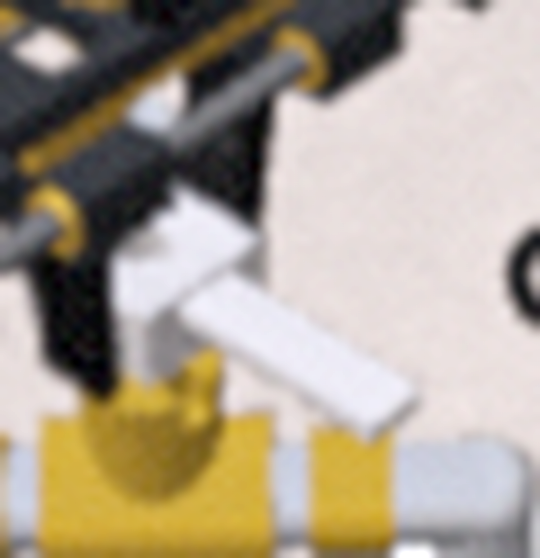

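The view shows the hub is now over the pin (the pin is no longer visible) and level, with the keyway notch near (205,370), just under the lever side. Forces are small, so I continue down gently.

Emit:
send_rows([
  {"linear":[0.5,0,-1],"twist":[0,0,0]},
  {"linear":[0,0,-1],"twist":[0,0,0]},
  {"linear":[0,0,-1],"twist":[0,0,0]},
  {"linear":[0,0,-1],"twist":[0,0,0]},
  {"linear":[0,0,-1],"twist":[0,0,0]},
  {"linear":[0,0,-1],"twist":[0,0,0]},
  {"linear":[0,0,0],"twist":[0,0,0]},
  {"linear":[0,0,0],"twist":[0,0,0]},
])

```text
time: 9.9
position: [0.5209, -0.0646, 0.1099]
eef_rot: [[0.751, -0.66, -0.0], [-0.66, -0.751, -0.0], [-0.0, 0.0, -1.0]]
contact_force: [1.1, 0.8, -2.6]
opening: 0.0396
```

Emit:
send_rows([
  {"linear":[0,0,-0.5],"twist":[0,0,0]},
  {"linear":[0,0,0],"twist":[0,0,0]},
  {"linear":[0,0,-0.5],"twist":[0,0,0]},
  {"linear":[0,0,0],"twist":[0,0,0]},
  {"linear":[0,0,-0.5],"twist":[0,0,0]},
  {"linear":[0,0,0],"twist":[0,0,0]},
  {"linear":[0,0,0],"twist":[0,0,0]},
  {"linear":[0,0,0],"twist":[0,0,0]},
])

```text
time: 10.7
position: [0.5209, -0.0646, 0.1085]
eef_rot: [[0.751, -0.66, -0.0], [-0.66, -0.751, -0.0], [-0.0, 0.0, -1.0]]
contact_force: [-0.6, 0.4, -1.3]
opening: 0.0398
```

Emit:
send_rows([
  {"linear":[0,0,-0.5],"twist":[0,0,0]},
  {"linear":[0,0,0],"twist":[0,0,0]},
  {"linear":[0,0,-0.5],"twist":[0,0,0]},
  {"linear":[0,0,0],"twist":[0,0,0]},
  {"linear":[0,0,-0.5],"twist":[0,0,0]},
  {"linear":[0,0,0],"twist":[0,0,0]},
  {"linear":[0,0,0],"twist":[0,0,0]},
  {"linear":[0,0,0],"twist":[0,0,0]},
])

```text
time: 11.5
position: [0.5209, -0.0646, 0.107]
eef_rot: [[0.751, -0.66, -0.0], [-0.66, -0.751, -0.0], [-0.0, 0.0, -1.0]]
contact_force: [0.6, -0.4, -2.0]
opening: 0.0399
```

Emit:
send_rows([
  {"linear":[0,0,-0.4],"twist":[0,0,0]},
  {"linear":[0,0,0],"twist":[0,0,0]},
  {"linear":[0,0,-0.3],"twist":[0,0,0]},
  {"linear":[0,0,0],"twist":[0,0,0]},
  {"linear":[0,0,-0.3],"twist":[0,0,0]},
  {"linear":[0,0,0],"twist":[0,0,0]},
  {"linear":[0,0,0],"twist":[0,0,0]},
  {"linear":[0,0,0],"twist":[0,0,0]},
])

```text
time: 12.3
position: [0.521, -0.0646, 0.1061]
eef_rot: [[0.751, -0.66, 0.0], [-0.66, -0.751, -0.0], [0.0, 0.0, -1.0]]
contact_force: [0.7, -0.5, -2.1]
opening: 0.0397
```

Emit:
send_rows([
  {"linear":[0,0,-0.4],"twist":[0,0,0]},
  {"linear":[0,0,0],"twist":[0,0,0]},
  {"linear":[0,0,-0.3],"twist":[0,0,0]},
  {"linear":[0,0,0],"twist":[0,0,0]},
  {"linear":[0,0,-0.3],"twist":[0,0,0]},
  {"linear":[0,0,0],"twist":[0,0,0]},
  {"linear":[0,0,0],"twist":[0,0,0]},
  {"linear":[0,0,0],"twist":[0,0,0]},
])

```text
time: 13.1
position: [0.521, -0.0646, 0.1051]
eef_rot: [[0.751, -0.66, 0.0], [-0.66, -0.751, -0.0], [0.0, -0.0, -1.0]]
contact_force: [-0.5, -0.2, -2.0]
opening: 0.0399
```

Emit:
send_rows([
  {"linear":[0,0,-0.5],"twist":[0,0,0]},
  {"linear":[0,0,0],"twist":[0,0,0]},
  {"linear":[0,0,-0.5],"twist":[0,0,0]},
  {"linear":[0,0,0],"twist":[0,0,0]},
  {"linear":[0,0,-0.5],"twist":[0,0,0]},
  {"linear":[0,0,0],"twist":[0,0,0]},
  {"linear":[0,0,-0.5],"twist":[0,0,0]},
  {"linear":[0,0,0],"twist":[0,0,0]},
])

```text
time: 13.9
position: [0.521, -0.0646, 0.103]
eef_rot: [[0.751, -0.66, -0.0], [-0.66, -0.751, -0.0], [-0.0, 0.0, -1.0]]
contact_force: [0.0, 0.1, -2.3]
opening: 0.0396
```

Emit:
send_rows([
  {"linear":[0,0,-0.5],"twist":[0,0,0]},
  {"linear":[0,0,0],"twist":[0,0,0]},
  {"linear":[0,0,-0.5],"twist":[0,0,0]},
  {"linear":[0,0,0],"twist":[0,0,0]},
  {"linear":[0,0,-0.5],"twist":[0,0,0]},
  {"linear":[0,0,0],"twist":[0,0,0]},
  {"linear":[0,0,-0.5],"twist":[0,0,0]},
  {"linear":[0,0,0],"twist":[0,0,0]},
])

```text
time: 14.7
position: [0.521, -0.0646, 0.101]
eef_rot: [[0.751, -0.66, -0.0], [-0.66, -0.751, -0.0], [-0.0, 0.0, -1.0]]
contact_force: [0.9, -0.3, -0.9]
opening: 0.0398
```

Emit:
send_rows([
  {"linear":[0,0,-0.3],"twist":[0,0,0]},
  {"linear":[0,0,0],"twist":[0,0,0]},
  {"linear":[0,0,-0.3],"twist":[0,0,0]},
  {"linear":[0,0,0],"twist":[0,0,0]},
  {"linear":[0,0,-0.3],"twist":[0,0,0]},
  {"linear":[0,0,0],"twist":[0,0,0]},
  {"linear":[0,0,0],"twist":[0,0,0]},
  {"linear":[0,0,0],"twist":[0,0,0]},
])

```text
time: 15.5
position: [0.521, -0.0646, 0.1002]
eef_rot: [[0.751, -0.66, 0.0], [-0.66, -0.751, 0.0], [0.0, -0.0, -1.0]]
contact_force: [-0.3, 1.3, -1.4]
opening: 0.0398
```

Emit:
send_rows([
  {"linear":[0,0,-0.3],"twist":[0,0,0]},
  {"linear":[0,0,0],"twist":[0,0,0]},
  {"linear":[0,0,-0.2],"twist":[0,0,0]},
  {"linear":[0,0,0],"twist":[0,0,0]},
  {"linear":[0,0,-0.2],"twist":[0,0,0]},
  {"linear":[0,0,0],"twist":[0,0,0]},
  {"linear":[0,0,0],"twist":[0,0,0]},
  {"linear":[0,0,0],"twist":[0,0,0]},
])

```text
time: 16.3
position: [0.521, -0.0646, 0.0995]
eef_rot: [[0.751, -0.66, 0.0], [-0.66, -0.751, 0.0], [0.0, -0.0, -1.0]]
contact_force: [-0.2, 0.9, -0.3]
opening: 0.0397
```

```bash
python3 - <<'E'
from h import *
s=env.state();print(s['position'],s['contact_force'],s['ft_torque'])
p,d=snap('scene')
a=cv2.resize(p[142:204,205:265],None,fx=9,fy=9,interpolation=cv2.INTER_LANCZOS4)
cv2.imwrite('pics/c5.png',cv2.convertScaleAbs(a,alpha=1.3)[:,:,::-1])
E
```

```text
[ 0.52100368 -0.06463066  0.09953113] [-0.21598507  0.89327443 -0.28864401] [-1.13518563e-01  2.32011899e-01  4.93659424e-05]
```

View pics/c5.png

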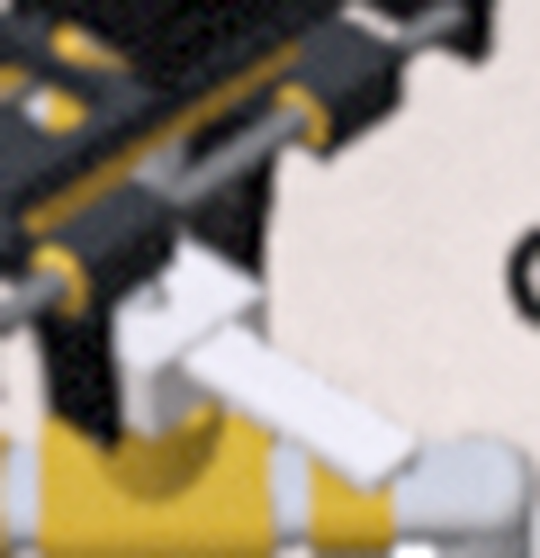

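The hub now sits close on the head, with the tab in the keyway since no resistance was met at the 8 mm height. I'll press a little more to feel the seat.

Emit:
send_rows([
  {"linear":[0,0,-0.2],"twist":[0,0,0]},
  {"linear":[0,0,0],"twist":[0,0,0]},
  {"linear":[0,0,-0.2],"twist":[0,0,0]},
  {"linear":[0,0,0],"twist":[0,0,0]},
  {"linear":[0,0,-0.2],"twist":[0,0,0]},
  {"linear":[0,0,0],"twist":[0,0,0]},
  {"linear":[0,0,0],"twist":[0,0,0]},
  {"linear":[0,0,0],"twist":[0,0,0]},
])

```text
time: 17.15
position: [0.5211, -0.0647, 0.0995]
eef_rot: [[0.751, -0.66, 0.0], [-0.66, -0.751, 0.001], [-0.0, -0.001, -1.0]]
contact_force: [-2.6, 1.4, 7.3]
opening: 0.0396
```

Firm seat felt at TCP z = 0.0995 (home expected at 0.0996). I ease off the press and turn clockwise about the pin axis.

Emit:
send_rows([
  {"linear":[0,0,0.4],"twist":[0,0,0]},
  {"linear":[0.1,-0.1,0],"twist":[0,0,-0.05]},
  {"linear":[0.1,-0.1,0],"twist":[0,0,-0.06]},
  {"linear":[0.1,-0.1,0],"twist":[0,0,-0.06]},
  {"linear":[0.1,-0.1,0],"twist":[0,0,-0.06]},
  {"linear":[0.1,-0.1,0],"twist":[0,0,-0.06]},
  {"linear":[0.1,-0.1,0],"twist":[0,0,-0.06]},
  {"linear":[0.1,-0.1,0],"twist":[0,0,-0.06]},
])

```text
time: 17.95
position: [0.5219, -0.0646, 0.0995]
eef_rot: [[0.425, -0.905, 0.0], [-0.905, -0.425, 0.001], [-0.001, -0.001, -1.0]]
contact_force: [-1.4, 2.0, 3.5]
opening: 0.0396
```

```bash
python3 - <<'E'
from h import *
s=env.state();print(s['position'],np.arctan2(s['eef_rot'][0,0],-s['eef_rot'][1,0]),s['contact_force'],s['ft_torque'])
E
```

```text
[ 0.52193415 -0.06460746  0.09952269] 0.43852933618672074 [-1.36324654  2.03724725  3.45097074] [0.25890872 0.40851068 0.12516021]
```

Emit:
send_rows([
  {"linear":[0,-0.1,0.2],"twist":[0,0,-0.06]},
  {"linear":[0,-0.1,0],"twist":[0,0,-0.06]},
  {"linear":[0,-0.1,0],"twist":[0,0,-0.06]},
  {"linear":[0,-0.1,0],"twist":[0,0,-0.06]},
  {"linear":[0,-0.1,0],"twist":[0,0,-0.06]},
  {"linear":[0,-0.1,0],"twist":[0,0,-0.06]},
  {"linear":[0,-0.1,0],"twist":[0,0,-0.05]},
  {"linear":[0,0,0],"twist":[0,0,0]},
])

```text
time: 18.75
position: [0.5225, -0.0655, 0.0996]
eef_rot: [[0.031, -1.0, 0.001], [-1.0, -0.031, -0.0], [0.0, -0.001, -1.0]]
contact_force: [1.3, 2.1, 1.0]
opening: 0.0395
```

```bash
python3 - <<'E'
from h import *
s=env.state();print(s['position'],np.arctan2(s['eef_rot'][0,0],-s['eef_rot'][1,0]),s['contact_force'],s['ft_torque'],s['joint_pos'].round(1))
E
```

```text
[ 0.52254388 -0.06545352  0.09955667] 0.030737303135413334 [1.33369891 2.09160704 0.97427103] [ 0.29883375 -0.09523861  0.06938328] [-31.7  29.9  45.2 117.9 -30.5  44.2 -56. ]
```

Emit:
send_rows([
  {"linear":[0,-0.3,0],"twist":[0,0,-0.02]},
  {"linear":[0,0,0],"twist":[0,0,-0.02]},
  {"linear":[0,0,0],"twist":[0,0,-0.02]},
  {"linear":[0,0,0],"twist":[0,0,0]},
  {"linear":[0,0,0],"twist":[0,0,0]},
  {"linear":[0,0,0],"twist":[0,0,0]},
  {"linear":[0,0,0],"twist":[0,0,0]},
  {"linear":[0,0,0],"twist":[0,0,0]},
])

```text
time: 19.55
position: [0.5225, -0.0657, 0.0996]
eef_rot: [[-0.03, -1.0, 0.002], [-1.0, 0.03, 0.0], [-0.001, -0.002, -1.0]]
contact_force: [3.9, 3.8, 0.0]
opening: 0.04
```

```bash
python3 - <<'E'
from h import *
s=env.state();print(s['position'],np.arctan2(s['eef_rot'][0,0],-s['eef_rot'][1,0]),s['contact_force'],s['ft_torque'])
E
```

```text
[ 0.52253505 -0.0656681   0.09958913] -0.029662064330001806 [3.91821908 3.81683319 0.04024151] [ 0.83621244 -0.69752248  0.09941563]
```

Emit:
send_rows([
  {"linear":[0.3,0.4,0],"twist":[0,0,-0.01]},
  {"linear":[0,0,0],"twist":[0,0,-0.01]},
  {"linear":[0,0,0],"twist":[0,0,0]},
  {"linear":[0,0,0],"twist":[0,0,0]},
  {"linear":[0,0,0],"twist":[0,0,0]},
  {"linear":[0,0,0],"twist":[0,0,0]},
  {"linear":[0,0,0],"twist":[0,0,0]},
  {"linear":[0,0,0],"twist":[0,0,0]},
])

```text
time: 20.35
position: [0.5225, -0.0657, 0.0995]
eef_rot: [[-0.05, -0.999, 0.001], [-0.999, 0.05, 0.0], [-0.0, -0.001, -1.0]]
contact_force: [3.9, 4.7, -2.0]
opening: 0.0398
```

```bash
python3 - <<'E'
from h import *
s=env.state();print(s['position'],np.arctan2(s['eef_rot'][0,0],-s['eef_rot'][1,0]),s['contact_force'],s['ft_torque'])
E
```

```text
[ 0.52251037 -0.06570041  0.09954722] -0.050261518614444486 [ 3.9153867   4.67807403 -1.95721352] [ 0.73012469 -0.70230256  0.07993621]
```

Emit:
send_rows([
  {"linear":[0.3,0.3,0],"twist":[0,0,-0.01]},
  {"linear":[0,0,0],"twist":[0,0,-0.01]},
  {"linear":[0,0,0],"twist":[0,0,0]},
  {"linear":[0,0,0],"twist":[0,0,0]},
  {"linear":[0,0,0],"twist":[0,0,0]},
  {"linear":[0,0,0],"twist":[0,0,0]},
  {"linear":[0,0,0],"twist":[0,0,0]},
  {"linear":[0,0,0],"twist":[0,0,0]},
])

```text
time: 21.15
position: [0.5225, -0.0657, 0.0996]
eef_rot: [[-0.07, -0.998, 0.001], [-0.998, 0.07, -0.0], [0.0, -0.001, -1.0]]
contact_force: [4.4, 1.6, -0.2]
opening: 0.0396
```

```bash
python3 - <<'E'
from h import *
s=env.state();print(s['position'],np.arctan2(s['eef_rot'][0,0],-s['eef_rot'][1,0]),s['contact_force'],s['ft_torque'])
E
```

```text
[ 0.52254015 -0.06572681  0.09957179] -0.07022910993471208 [ 4.35381412  1.59944446 -0.22131263] [ 0.53472635 -0.87081777  0.08968031]
```

Emit:
send_rows([
  {"linear":[0,0,0],"twist":[0,0,-0.01]},
  {"linear":[0,0,0],"twist":[0,0,-0.005]},
  {"linear":[0,0,0],"twist":[0,0,0]},
  {"linear":[0,0,0],"twist":[0,0,0]},
  {"linear":[0,0,0],"twist":[0,0,0]},
  {"linear":[0,0,0],"twist":[0,0,0]},
  {"linear":[0,0,0],"twist":[0,0,0]},
  {"linear":[0,0,0],"twist":[0,0,0]},
])

```text
time: 21.95
position: [0.5225, -0.0658, 0.0996]
eef_rot: [[-0.085, -0.996, 0.001], [-0.996, 0.085, -0.0], [0.0, -0.001, -1.0]]
contact_force: [5.0, 3.3, -0.8]
opening: 0.0398
```

```bash
python3 - <<'E'
from h import *
s=env.state();print(s['position'],np.arctan2(s['eef_rot'][0,0],-s['eef_rot'][1,0]),s['contact_force'],s['ft_torque'])
p,d=snap('scene');t,dt=snap('top')
a=cv2.resize(p[145:220,170:270],None,fx=4,fy=4,interpolation=cv2.INTER_CUBIC)
b=cv2.resize(t[155:230,225:325],None,fx=4,fy=4,interpolation=cv2.INTER_CUBIC)
cv2.imwrite('pics/c6.png',np.hstack([a,b])[:,:,::-1])
E
```

```text
[ 0.522541   -0.06577444  0.09956597] -0.08524423206526001 [ 5.0054678   3.2753477  -0.82044254] [ 0.44236803 -0.86603483  0.05132458]
```

View pics/c6.png

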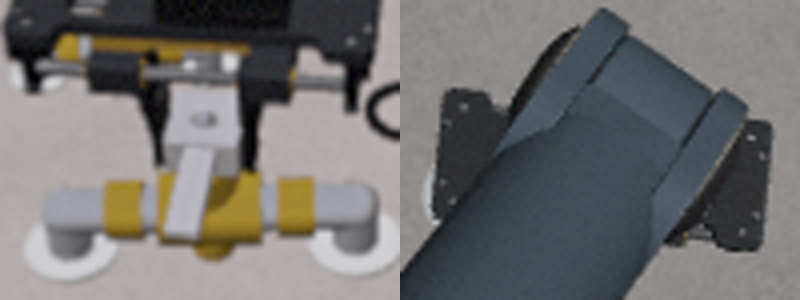

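```bash
python3 - <<'E'
from h import *
f=lambda a,b:(170+a/4-.5*.75,145+b/4-.5*.75)
h=world('scene',*f(204,119),z=.102); t=world('scene',*f(182,233),z=.100)
# lever edges direction: left edge (188,148)->(165,232); right edge (214,150)->(200,237)
L=[world('scene',*f(*q),z=.100) for q in((188,148),(165,232),(214,150),(200,237))]
print(h,t,'yaw',np.arctan2(*(t-h)[[1,0]]),[np.arctan2(*(L[i+1]-L[i])[[1,0]]) for i in(0,2)])
# pipe: scene & top via low-sat grey/brass centre line over columns, original pictures
for n,cols,rows,z in(('scene',[180,184,188,192,255,258,260],(190,212),.032),):
    pass
p=np.load('last_scene.npz')
d=p['d'];P=np.array([world('scene',u,v,d=d[v,u]) for u in range(178,272) for v in range(180,215) if d[v,u]>0])
def fit(P,n):
    m=(P[:,2]>.036)&(P[:,2]<.049)&(np.abs(P[:,1]+.0666)<.075)&(np.abs(P[:,1]+.0666)>.03); Q=P[m]
    for lo in(.036,.040):
        q=Q[Q[:,2]>lo]; c=np.polyfit(q[:,1],q[:,0],1); print(n,len(q),c,'psi',-np.arctan(c[0]))
fit(P,'scene')
import pathlib
p,d=snap('top')
P=np.array([world('top',u,v,d=d[v,u]) for u in range(235,312) for v in range(190,216) if d[v,u]>0]);fit(P,'topnow')
E
```

```text
[ 0.52584336 -0.06755204  0.102     ] [ 0.61169264 -0.07331227  0.1       ] yaw -0.06699664303777363 [np.float64(-0.11138304302161081), np.float64(-0.048648365370572245)]
scene 348 [-0.03603927  0.52527493] psi 0.0360236798915023
scene 266 [-0.03616543  0.52319625] psi 0.03614967931085406Traceback (most recent call last):
  File "<stdin>", line 19, in <module>
  File "<stdin>", line 15, in fit
    raise TypeError("expected non-empty vector for x")
TypeError: expected non-empty vector for x
```

The scene shows the lever pointing at the camera, away from the robot, and slightly past square clockwise (hole (221,174), tip (215,203)); the hub is home. The keyway should now be at or near the stop, so I bring the lever back to square inside the key's play.

Emit:
send_rows([
  {"linear":[0,0,0],"twist":[0,0,0.02]},
  {"linear":[0,0,0],"twist":[0,0,0.02]},
  {"linear":[0,0,0],"twist":[0,0,0.02]},
  {"linear":[0,0,0],"twist":[0,0,0.02]},
  {"linear":[0,0,0],"twist":[0,0,0.015]},
  {"linear":[0,0,0],"twist":[0,0,0]},
  {"linear":[0,0,0],"twist":[0,0,0]},
  {"linear":[0,0,0],"twist":[0,0,0]},
])

```text
time: 22.9
position: [0.5219, -0.0662, 0.0995]
eef_rot: [[0.009, -1.0, -0.001], [-1.0, -0.009, -0.001], [0.001, 0.001, -1.0]]
contact_force: [0.9, -1.6, 3.5]
opening: 0.0398
```

```bash
python3 - <<'E'
from h import *
s=env.state();print(s['position'],np.arctan2(s['eef_rot'][0,0],-s['eef_rot'][1,0]),s['contact_force'],s['ft_torque'])
E
```

```text
[ 0.52192891 -0.06622124  0.09953286] 0.009446349540509527 [ 0.8697188  -1.59393389  3.5363106 ] [-0.32293632 -0.00203099  0.05080326]
```

Emit:
send_rows([
  {"linear":[0,0,0],"twist":[0,0,0]},
  {"linear":[0,0,0],"twist":[0,0,0]},
  {"linear":[0,0,0],"twist":[0,0,0]},
  {"linear":[0,0,0],"twist":[0,0,0]},
  {"linear":[0,0,0],"twist":[0,0,0]},
  {"linear":[0,0,0],"twist":[0,0,0]},
  {"linear":[0,0,10],"twist":[0,0,0]},
  {"linear":[0,0,20],"twist":[0,0,0]},
], hand=75)

```text
time: 23.7
position: [0.5213, -0.0655, 0.1293]
eef_rot: [[0.01, -1.0, -0.003], [-1.0, -0.01, -0.0], [0.0, 0.003, -1.0]]
contact_force: [0.2, 0.7, 0.3]
opening: 0.0748
```

Emit:
send_rows([
  {"linear":[0,0,30],"twist":[0,0,0]},
  {"linear":[0,0,30],"twist":[0,0,0]},
  {"linear":[0,40,20],"twist":[0,0,0]},
  {"linear":[0,50,0],"twist":[0,0,0]},
  {"linear":[0,50,0],"twist":[0,0,0]},
  {"linear":[0,50,0],"twist":[0,0,0]},
  {"linear":[0,50,0],"twist":[0,0,0]},
  {"linear":[0,20,0],"twist":[0,0,0]},
])

```text
time: 24.5
position: [0.5216, 0.2006, 0.2098]
eef_rot: [[0.018, -1.0, 0.0], [-1.0, -0.018, 0.002], [-0.002, -0.0, -1.0]]
contact_force: [0.1, 0.1, -0.4]
opening: 0.0749
```

```bash
python3 - <<'E'
from h import *
s=env.state();print(s['position'],s['opening'])
p,d=snap('top')
a=cv2.resize(p[155:215,240:310],None,fx=8,fy=8,interpolation=cv2.INTER_CUBIC)
cv2.imwrite('pics/f1.png',a[:,:,::-1])
q,ds=snap('scene')
g=cv2.cvtColor(p,cv2.COLOR_RGB2GRAY)
D=[]
for v in range(158,212):
  for u in range(260,288):
    if d[v,u]>0: D.append(np.r_[world('top',u,v,d=d[v,u]),u,v])
D=np.array(D)
hub=D[(D[:,2]>.088)]; print('hub top z',np.median(hub[hub[:,0]<.535,2]))
lev=hub[hub[:,0]>.553]; 
c=np.polyfit(lev[:,0],lev[:,1],1); print('lever yaw',np.arctan(c[0]),lev[:,0].max(),len(lev))
P=np.array([world('top',u,v,d=d[v,u]) for u in range(235,312) for v in range(188,218) if d[v,u]>0])
m=(P[:,2]>.025)&(P[:,2]<.06)&(np.abs(P[:,1]+.0666)<.085)&(np.abs(P[:,1]+.0666)>.03)
c=np.polyfit(P[m,1],P[m,0],1);print('pipe psi',-np.arctan(c[0]),m.sum())
E
```

```text
[0.52157376 0.20064881 0.20976577] 0.07487832778152226
hub top z 0.10226404694952174
lever yaw 0.01512722025787505 0.6014457971979097 140
pipe psi 0.028831486045673503 504
```

View pics/f1.png

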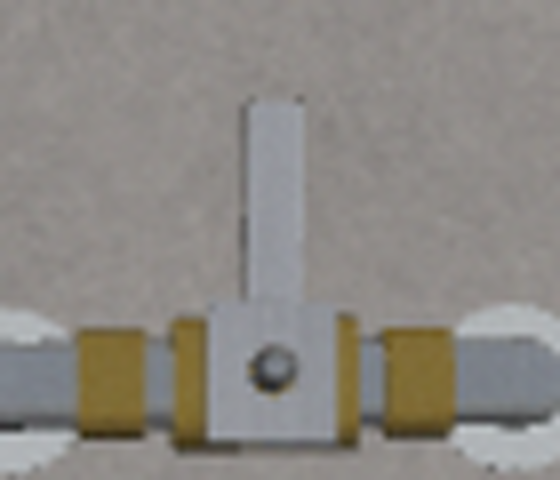

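The top crop shows the hub home (top face 102.3 mm, nominal 102) with the pin through the hole at (274,201). The lever is square across the pipe and points away from the robot, at yaw 0.015 rad against the pipe's 0.02–0.03. The gripper is clear, so I hand in.

```bash
python3 -c "
from h import *
print(env.finish_job())"
```

```text
the job is handed in; nothing more can be done
None
```

The handle is back on the largest valve, fully home. I turned it clockwise to shut and let go with the lever square across the pipe, pointing away from the robot. I handed in at about 25 s.

- **Fitting:** The tab dropped into the keyway on the first descent, at about 0.85 rad, so no search turn was needed. The highest force I read was 7.3 N, in a light press to feel the seat. Readings came only at the end of each move.
- **Closing:** I turned the lever about 0.1 rad past square to take up the key play, then brought it back inside that play and released.
- **Last checks:**
  - The hub's top face measured 102.3 mm against 102 mm nominal.
  - The lever's yaw was 0.015 rad, with the pipe's square direction at 0.02–0.03 rad.
  - The gripper was open and clear.
  - I did not move near the bystanders, and I did not measure them again afterwards.
- **Doubtful points:**
  - I never felt the end stop as a rise in torque, so the keyway's own final angle comes only from the key play and the turn past square.
  - The two cameras disagreed by about 5 mm in x; I went with the top view, and the fit agreed with it.

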